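# Release a drive carrier from the dock and rack it

### The arm

A 6-joint arm with a two-finger parallel gripper is mounted at the origin on the work surface. World frame = base frame: x ahead of the robot, y to its left, z up, the work surface at z = 0. Lengths are in mm, angles in rad, forces in N, time in s.
With the tool pointing down it reaches from about 400 to 925 mm from the base axis. Payload 12.5 kg.
Tool frame: the origin (TCP) lies between the finger pads; the fingertips stand 25 mm ahead of it and the grasp point (between the pads) lies 6 mm ahead of it; z points along the fingers, y is the line along which they close (so a half turn about z gives the same grasp; the last joint's range is limited). The gripper opens to 95 mm and grips with 3 to 60 N. Pads are 20 mm wide; open, the fingers measure 119 mm over their backs; the gripper's body (75 mm by 180 mm) begins 59 mm behind the grasp point.
Start: joints at [-1.374, 0.491, 1.559, -0, 1.092, -0.106], TCP at [186.394, -596.575, 239.661] pointing down, gripper open.
Joint ranges: [-3.1, 3.1], [-0.84, 2.19], [0.05, 2.79], [-1.13, 4.28], [0.06, 2.93], [-2.69, 2.69]. Speed limits (rad/s): [2.22, 2.22, 2.79, 3.14, 3.14, 3.14].

### API

Orientations are given as [roll, pitch, yaw] about the fixed x, y, z axes, in that order (R = Rz(yaw) Ry(pitch) Rx(roll)).
In Python, from cell import state, read_camera, job_done, cut_out gives the robot as it stands. The module is installed in compiled form; this text tells all that it offers.
- The arm moves only by the tool jog_arm, never from a script. Its argument "motion" is a list of rows, each a list of 2 entries, a list of its own where there are three numbers: the shift along the tool's x, y, z in mm, then the turn about the tool's z in rad. A call has 1 to 5 rows; each row is the pose to reach, as a shift and turn from the pose commanded when the call began, along the tool's axes at that moment; what a row does not reach only later rows make up. A row lasts 1/10 s, in which the tool goes at most 50 mm and 8.59 degrees, less where a joint would pass 70% of its speed; a pose out of reach is approached as far as the arm can. A call with a gripper value outside its range is refused whole. "grip" is the closure, from 0 (fully open) to 1 (shut), set as the call begins (left out, the last holds). The fingers move at their own pace and stop on an object; the grip force is fixed at half the most. Time passes only in rows, so rows that repeat a pose let the fingers close. It gives the time, the measured TCP pose, the force, the opening and the grip force at its end, in the units of the state.
- state(): the state, without advancing time (a new reading comes with each control period).
- read_camera(name): name is "scene" or "top"; returns a dict with "img" (480x640x3 uint8, blue, green, red), "vertical_fov" (degrees; the focal length in pixels is half the picture's height over the tangent of half this angle, whatever the lens; pixels are square), "cx", "cy" (the principal point, pixels), "k1" (the pictures are not rectified: a ray, as slopes to the right and down, at radius r is drawn at 1 + k1 r^2 times it, then the intrinsics apply), "extrinsics" (4x4, takes a point from camera to world coordinates). Camera axes: x right, y up, looking along -z (the intrinsics and any distortion apply to the point x, -y, -z); pixel columns grow to the right and rows downward; lengths in mm; the calibration is good to about 2 mm. A picture is of the moment at which its call begins. There is no depth.
- job_done(): hands the job in; it is judged then, once.
Trained networks look in a picture, given as the dict that the camera call returned (one of the last four; its "shot" number tells which), for a name from the list of things; names that differ only in an ending like _2 or _b are one class to them, and where a whole thing is asked for, a point or a joint stands for the part that bears it (a point fixed in the world has none). Each returns a list of dicts, best first, with "p" (0 to 1); they miss things now and then, are a little off and sometimes report something else, mostly with a low value. They report only what shows in the picture. A call takes as long as a camera call.
- cut_out(name, picture): "region" (480x640 bool, what is visible of it) and "box" ([left, top, right, bottom] in pixels, round what is visible of it).
The state is a dict: "t": time; "joints": joint angles; "qvel": joint speeds; "tau": joint torques, N m; "eef_pos": TCP position; "tcp_rot": TCP orientation; "ft_force": force on the tool from outside, world axes, zero at the start; "moment": the same for the moment, N m; "opening": opening from 0.0 (shut) to 1.0 (fully open); "grip_force": force on a finger pad.
Only numpy, scipy, OpenCV 4.12 (cv2) and the standard library are available. Lean on these libraries where they do the work, as an engineer would, in place of code of your own. Each camera call takes 0.05 s, during which the arm holds its last target. There are 200 camera calls.

### The job

The drive dock holds the tall drive carrier in one bay and only a low blanking insert in the other. Unlock the carrier's bay by nudging its small slide switch across, away from the slot, until it snaps over; then press the carrier straight down until its latch trips and let it spring up, draw it out, and lower it upright to the bottom of the empty slot of the grey drive rack before letting go. Leave the blank, its lock switch, the carrier already in the rack and the other things on the table as they are.

Things in the scene. Friction and masses are not known exactly. Their poses are not given: they have to be found in the camera images.
- dock: two-bay desktop drive dock, black, screwed down, 130 (x) x 170 (y) x 72 mm high; origin at the centre of its underside, z up. Its two slots are 19 mm (x) x 77 mm (y), centred at x = -32 mm (near bay) and x = +32 mm (far bay), y = -28 mm. On the flat deck (z = 72 mm), on the +y side of each slot, in line with it, is the bay's lock switch.
- bay_near (a point): centre of the mouth of the near slot, on the dock's deck; axes as the dock
- bay_far (a point): centre of the mouth of the far slot, on the dock's deck; axes as the dock
- lock_near (a joint): flush slide switch that locks the near bay: value 0 = locked, 0.012 m = unlocked (dock +y, away from the bay). An over-centre spring holds it at either end: about 4 N starts it, past half way (6 mm) it snaps to the far end by itself. While locked, the insert of that bay cannot be pressed down.
- lock_far (a joint): flush slide switch that locks the far bay: value 0 = locked, 0.012 m = unlocked (dock +y, away from the bay). An over-centre spring holds it at either end: about 4 N starts it, past half way (6 mm) it snaps to the far end by itself. While locked, the insert of that bay cannot be pressed down.
- ridge_near (a point): top centre of the ridge of the near lock switch (moves with it): a grey rib 14 mm (dock x) x 4 mm (dock y), standing 5.8 mm above the deck, on a flush plate 14 x 22 mm. When locked it is 52 mm from the dock's centre line in +y: 40 mm of nearly bare deck lie between the carrier's end and the ridge. Dock axes
- ridge_far (a point): the same for the far lock switch
- carrier_mid (a point): centre of the drive carrier: dark upright slab with bare metal drive faces, 17 mm thick (x) x 76 mm wide (y) x 104 mm high (z), 130 to 210 g; its top is 52 mm above this point. It starts latched in one of the two bays (either), its top 52 mm above the deck. Best gripped across its 17 mm thickness, near the top, after it has sprung up
- blank_mid (a point): centre of the blanking insert in the other bay: a dark plain slab 17 x 76 x 70 mm high, showing 18 mm above the deck, axes as the dock
- rack: grey sheet-metal drive rack, fixed, 140 (x) x 98 (y) mm, origin at the centre of its underside, z up. Two slots 24 mm (x) x 86 mm (y) between walls 45 mm high, floor 5 mm thick; the slot at x = +32 mm already holds another carrier, the one at x = -32 mm is empty
- rack_slot (a point): centre of the floor of the empty rack slot; axes as the rack; the walls' top is 40 mm above it. A carrier fits either way round, its 76 mm width along the rack's y, and leans a few degrees when let go
- spare: another carrier just like the first (17 x 76 x 104 mm), standing in the rack's other slot; origin at the centre of its underside
- screwdriver: screwdriver lying on the table, 200 mm long; origin on its long axis, about midway
- tape_mid (a point): centre of a roll of black tape lying flat, 64 mm across, 18 mm high
- dome_camera: white dome camera, 104 mm across, 67 mm high; origin at the centre of its underside
- adapter: black power adapter lying flat, 110 x 50 x 32 mm; origin at the centre of its underside
- dish: small steel screw dish, 84 mm across, 28 mm high; origin at the centre of its underside
- carrier: the same carrier, origin at the centre of its underside. Pressed down 5 to 7 mm (8 to 14 N; hard stop at 8 to 9 mm) its push-push latch trips and stays open; as the push is taken off, a spring lifts it to 18 mm above its latched height, where it stands loose in the slot (under 1 mm play), underside 34 mm below the deck, and is drawn straight up. Until tripped it cannot be pulled out

How it is judged (in metres and radians):
On the way, in this order (a step that is already met when the one before it is completed fails the run):
1. the carrier's bay is unlocked, the carrier still latched in it (((horizontal distance between blank_mid and bay_near below 0.015 m and value of joint lock_far above 0.0105 m and horizontal distance between carrier_mid and bay_far below 0.008 m) or (horizontal distance between blank_mid and bay_far below 0.015 m and value of joint lock_near above 0.0105 m and horizontal distance between carrier_mid and bay_near below 0.008 m)) and z of carrier_mid in the frame of dock below 0.076 m), for 0.1 s.
2. the carrier has been tripped and has sprung up (z of carrier_mid in the frame of dock above 0.084 m), for 0.1 s.
At the end, for the whole second after the job is handed in: carrier released, upright (within 17 deg) and at rest on the floor of the empty rack slot; the lock switch of its old bay is left unlocked (past 10.5 of 12 mm), the blank's switch is still locked (under 2 mm) and the blank still seated (within 6 mm) (x of carrier_mid in the frame of rack_slot between -0.015 and 0.015 m and y of carrier_mid in the frame of rack_slot between -0.012 and 0.012 m and z of carrier_mid in the frame of rack_slot between 0.045 and 0.058 m and angle between carrier_mid's own z axis and vertical below 0.3 rad and angle between the x axis of carrier_mid and the x axis of rack, either way round below 0.35 rad and linear speed of carrier below 0.02 m/s and ((horizontal distance between blank_mid and bay_near below 0.015 m and value of joint lock_near below 0.002 m and value of joint lock_far above 0.0105 m) or (horizontal distance between blank_mid and bay_far below 0.015 m and value of joint lock_far below 0.002 m and value of joint lock_near above 0.0105 m)) and distance of blank_mid from where it was at the start of the episode below 0.006 m); the robot touches nothing.
It fails at once if the blank's lock switch is slid over, or the blank is shifted by 8 mm (((horizontal distance between blank_mid and bay_near below 0.015 m and value of joint lock_near above 0.006 m) or (horizontal distance between blank_mid and bay_far below 0.015 m and value of joint lock_far above 0.006 m)) or distance of blank_mid from where it was at the start of the episode above 0.008 m).
It fails at once if the carrier is let go over the rack more than 15 mm above the slot's floor (contact force between the fingers and carrier below 0.02 N and horizontal distance between carrier_mid and rack_slot below 0.06 m and z of carrier_mid in the frame of rack_slot above 0.067 m).
It fails at once if another thing on the table is shoved by more than 30 mm, or the spare carrier in the rack by more than 20 mm (distance of spare from where it was at the start of the episode above 0.02 m or distance of any of tape_mid, screwdriver, dome_camera, adapter, dish from where it was at the start of the episode above 0.03 m).
It also fails if it takes over 51 s, if anything falls off the work surface, if the arm or the gripper's body presses on something with over 40 N, if the wrist force passes 120 N, or if a joint passes its speed limit or range.

## Working session

There is one attempt and no reset: what is moved stays moved. The work goes in short steps, Python scripts to look and compute and a tool call to move; the robot and the scene stay as the last step left them, time stands still between calls to the robot, and variables do not carry over. Pictures are saved under pics/ and viewed, at most 12 in all, crops included, and the job is handed in when it is done.

Besides the shell and the picture viewer there is one more tool, called after ">>>" as name(argument=value, ...) on one line, values as JSON. jog_arm: Moves the arm, as the interface text tells. Its arguments: {"type":"object","properties":{"motion":{"type":"array"},"grip":{"type":"number"}},"required":["motion"]}

```bash
mkdir -p pics
cat > h.py <<'E'
import numpy as np, cv2
from cell import state, read_camera, job_done, cut_out
def cam(p):
    f=240/np.tan(np.radians(p["vertical_fov"])/2)
    return f,p["cx"],p["cy"],p["k1"],np.array(p["extrinsics"])
def proj(p,X):
    f,cx,cy,k,T=cam(p); X=np.atleast_2d(X)
    c=(X-T[:3,3])@T[:3,:3]; s=np.c_[c[:,0]/-c[:,2],-c[:,1]/-c[:,2]]
    s=s*(1+k*(s**2).sum(1,keepdims=True)); return s*f+[cx,cy]
def unproj(p,uv,z):
    f,cx,cy,k,T=cam(p); d=(np.atleast_2d(uv).astype(float)-[cx,cy])/f; s=d.copy()
    for _ in range(20): s=d/(1+k*(s**2).sum(1,keepdims=True))
    r=np.c_[s[:,0],-s[:,1],-np.ones(len(s))]@T[:3,:3].T
    return T[:3,3]+r*((z-T[2,3])/r[:,2])[:,None]
E
python3 - <<'E'
from h import *
print({k:np.round(v,3) for k,v in state().items()})
for n in("scene","top"):
    p=read_camera(n); cv2.imwrite(f"pics/{n}0.png",p["img"])
    f,cx,cy,k,T=cam(p); print(n,f,cx,cy,k,T.round(2).tolist())
    for o in("dock","rack","carrier","blank_mid","lock_near","lock_far","spare"):
        print(o,[(round(d["p"],2),np.round(d["box"]).tolist()) for d in cut_out(o,p)[:3]])
E
```

```text
{'t': np.float64(0.0), 'joints': array([-1.374,  0.492,  1.559,  0.   ,  1.092, -0.106]), 'qvel': array([ 0.002,  0.   ,  0.   , -0.   , -0.001,  0.001]), 'tau': array([-1.0000e-03, -6.1265e+01, -2.5818e+01,  6.9000e-02,  4.8000e-02,
       -0.0000e+00]), 'eef_pos': array([ 186.349, -596.339,  239.071]), 'tcp_rot': array([-3.14 , -0.   ,  0.303]), 'ft_force': array([-0.245, -0.81 , -0.396]), 'moment': array([ 0.002, -0.063,  0.03 ]), 'grip_force': np.float64(0.0), 'opening': np.float64(0.999)}
scene 459.44907153962134 318.87425945846303 235.44598321604582 0.016483835147460584 [[0.86, -0.34, 0.37, 818.61], [0.5, 0.6, -0.63, -629.28], [-0.01, 0.73, 0.69, 757.74], [0.0, 0.0, 0.0, 1.0]]
dock [(0.69, [365.0, 169.0, 442.0, 245.0])]
rack [(0.8, [258.0, 303.0, 343.0, 385.0]), (0.19, [404.0, 192.0, 419.0, 212.0])]
carrier [(0.63, [360.0, 170.0, 441.0, 239.0]), (0.62, [377.0, 172.0, 401.0, 204.0])]
blank_mid [(0.64, [401.0, 192.0, 422.0, 211.0])]
lock_near [(0.67, [134.0, 391.0, 215.0, 451.0])]
lock_far []
spare [(0.55, [296.0, 308.0, 332.0, 360.0])]
top 503.4411010837755 315.8455902605893 233.22752399671035 -0.12268285604823821 [[0.0, 0.99, -0.16, 245.17], [-1.0, 0.0, -0.02, -0.26], [-0.01, 0.16, 0.99, 1466.77], [0.0, 0.0, 0.0, 1.0]]
dock [(0.95, [213.0, 182.0, 275.0, 232.0])]
rack [(0.61, [374.0, 191.0, 415.0, 244.0]), (0.22, [390.0, 192.0, 415.0, 210.0])]
carrier [(0.63, [236.0, 211.0, 264.0, 222.0])]
blank_mid [(0.55, [240.0, 194.0, 271.0, 202.0])]
lock_near [(0.65, [239.0, 209.0, 267.0, 220.0])]
lock_far []
spare [(0.65, [389.0, 193.0, 417.0, 211.0])]
```

Run:
```python
import cv2
s=cv2.imread("pics/scene0.png");t=cv2.imread("pics/top0.png")
a=cv2.resize(s[160:250,350:450],(400,360),interpolation=3); b=cv2.resize(t[170:240,205:285],(400,350),interpolation=3)
c=cv2.resize(s[295:390,250:350],(400,380)[:2],interpolation=3)[:240]; d=cv2.resize(t[180:250,360:430],(400,400),interpolation=3)[:240]
import numpy as np
o=np.zeros((600,800,3),np.uint8); o[:360,:400]=a;o[:350,400:]=b;o[360:,:400]=cv2.resize(s[295:390,250:350],(400,380))[:240];o[360:,400:]=cv2.resize(t[180:250,360:430],(400,400))[:240]
cv2.imwrite("pics/crops.png",o)
```

```text
(no output)
```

View pics/scene0.png

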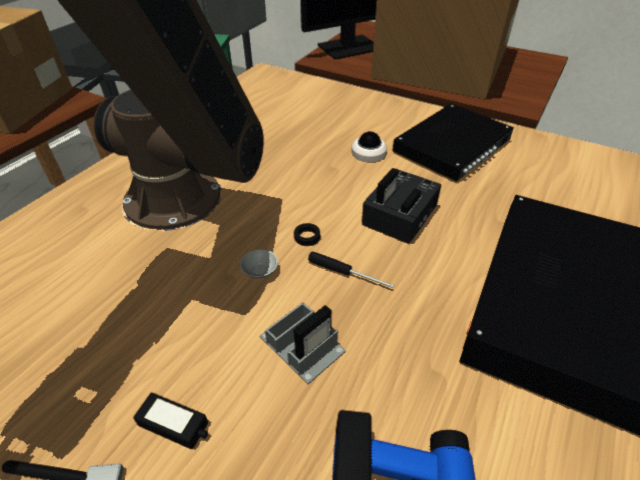

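View pics/top0.png

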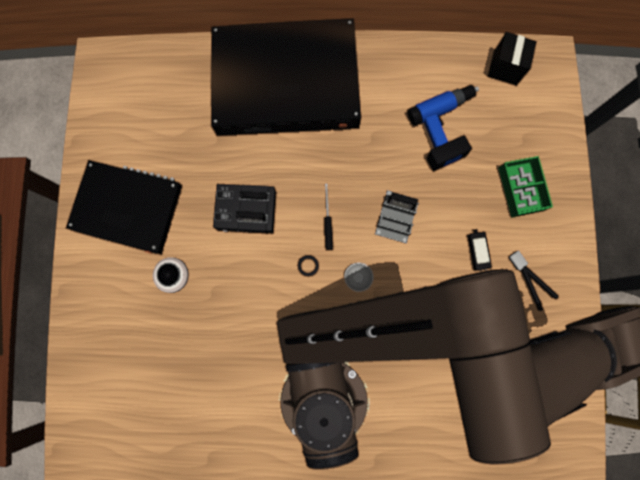

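```bash
ls pics
```

```text
crops.png
scene0.png
top0.png
```

View pics/crops.png

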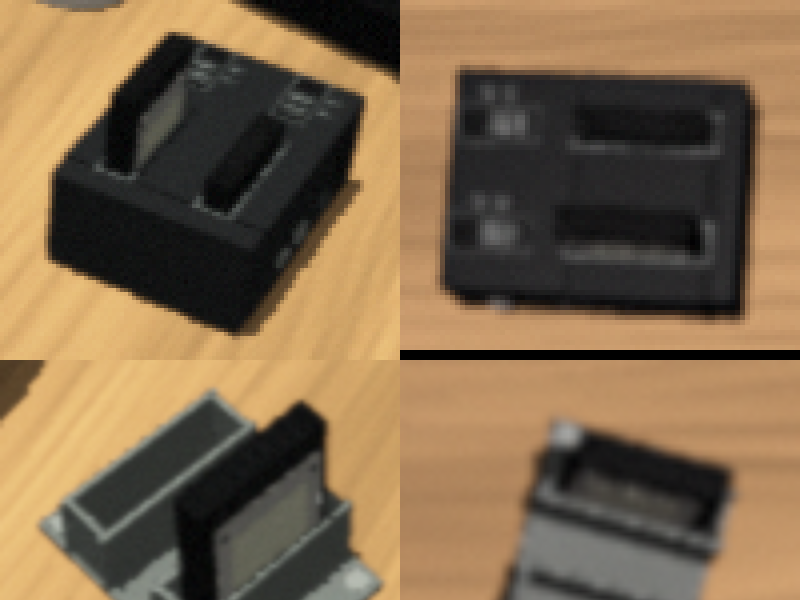

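The scene view shows the dock around (402,207), with the tall carrier in the near bay at (388,188) and the blank at (411,202). The lock switches are on the world +y side, toward the far end in the scene view and left in the top view. The rack is at (303,343) with its empty slot on the near side at (292,326), and the spare carrier is in the far slot. I'll fit the dock and rack poses to both views.

```bash
cat > fit.py <<'E'
from h import *
from scipy.optimize import minimize
def box(x0,x1,y0,y1,z0,z1): return np.array([[x,y,z] for x in(x0,x1) for y in(y0,y1) for z in(z0,z1)],float)
def place(P,q): c,s=np.cos(q[2]),np.sin(q[2]); return P@np.array([[c,s,0],[-s,c,0],[0,0,1]])+[q[0],q[1],0]
def render(p,boxes,q,S=4):
    m=np.zeros((480*S//1,640*S),np.uint8)
    for b in boxes:
        h=cv2.convexHull(((proj(p,place(b,q))+.5)*S*16).astype(np.int32).reshape(-1,1,2)); cv2.fillConvexPoly(m,h,255,cv2.LINE_AA,4)
    return cv2.resize(m,(640,480),interpolation=cv2.INTER_AREA)/255.
DOCK=[box(-65,65,-85,85,0,72),box(-40.5,-23.5,-66,10,72,124),box(23.5,40.5,-66,10,72,90)]
RACK=[box(-70,70,-49,49,0,5),box(-47,-17,-46,46,0,45),box(17,47,-46,46,0,45),box(23.5,40.5,-38,38,5,109)]
def fit(ps,masks,boxes,q0):
    c=lambda q:sum(np.abs(render(p,boxes,q)-m).sum()/m.sum() for p,m in zip(ps,masks))
    best=None
    for _ in range(3):
        s=np.array(q0)+np.array([[0,0,0],[12,0,0],[0,12,0],[0,0,.15]]); r=minimize(c,q0,method="Nelder-Mead",options=dict(initial_simplex=s,xatol=.02,fatol=1e-5)); q0=r.x
    return r.x,r.fun
E
cat > run1.py <<'E'
from fit import *
P={n:read_camera(n) for n in("top","scene")}
def mask(p,names,dark=None):
    m=np.zeros((480,640),bool)
    for n in names:
        d=cut_out(n,p)
        if d: m|=d[0]["region"]
    return m.astype(float)
MD={n:mask(P[n],("dock","carrier","blank_mid")) for n in P}
MR={n:mask(P[n],("rack","spare")) for n in P}
g=lambda uv,z:unproj(P["top"],uv,z)[0]
out={}
for nm,M,B,c,z in(("dock",MD,DOCK,(245,208),60),("rack",MR,RACK,(396,218),30)):
    q0=[*g(c,z)[:2],0 if nm=="dock" else -.25]
    print(nm,"q0",np.round(q0,1))
    for k in(["top"],["scene"],["top","scene"]):
        q,f=fit([P[n] for n in k],[M[n] for n in k],B,q0); print(k,np.round(q,3),round(f,3))
    out[nm]=q
np.savez("pose.npz",**out)
ims=[]
for n in P:
    for nm,B in(("dock",DOCK),("rack",RACK)):
        M=(MD if nm=="dock" else MR)[n]; c=proj(P[n],place(np.array([[0,0,40.]]),out[nm]))[0].astype(int)
        im=cv2.resize(P[n]["img"][c[1]-48:c[1]+48,c[0]-64:c[0]+64],None,fx=3,fy=3,interpolation=3)
        o=np.array([c[0]-64,c[1]-48])
        for b in B:
            uv=((proj(P[n],place(b,out[nm]))-o+.5)*3).astype(int)
            for i in range(8):
                for j in(1,2,4):
                    if not i&j: cv2.line(im,tuple(map(int,uv[i])),tuple(map(int,uv[i|j])),(0,0,255),1)
        cs,_=cv2.findContours(cv2.resize(M[o[1]:o[1]+96,o[0]:o[0]+128],None,fx=3,fy=3,interpolation=0).astype(np.uint8),0,1)
        cv2.drawContours(im,cs,-1,(0,255,0),1); ims.append(im)
cv2.imwrite("pics/ov1.png",np.vstack([np.hstack(ims[:2]),np.hstack(ims[2:])]))
E
python3 run1.py
```

```text
dock q0 [546.9 225.1   0. ]
['top'] [ 5.50104e+02  2.29542e+02 -3.80000e-02] 0.066
['scene'] [ 5.45422e+02  2.32107e+02 -4.70000e-02] 0.043
['top', 'scene'] [ 5.47235e+02  2.29254e+02 -3.60000e-02] 0.131
rack q0 [ 5.237e+02 -2.109e+02 -2.000e-01]
['top'] [ 5.34945e+02 -2.15713e+02 -2.74000e-01] 0.05
['scene'] [ 5.31189e+02 -2.15410e+02 -3.01000e-01] 0.038
['top', 'scene'] [ 5.32477e+02 -2.15633e+02 -2.93000e-01] 0.117
```

View pics/ov1.png

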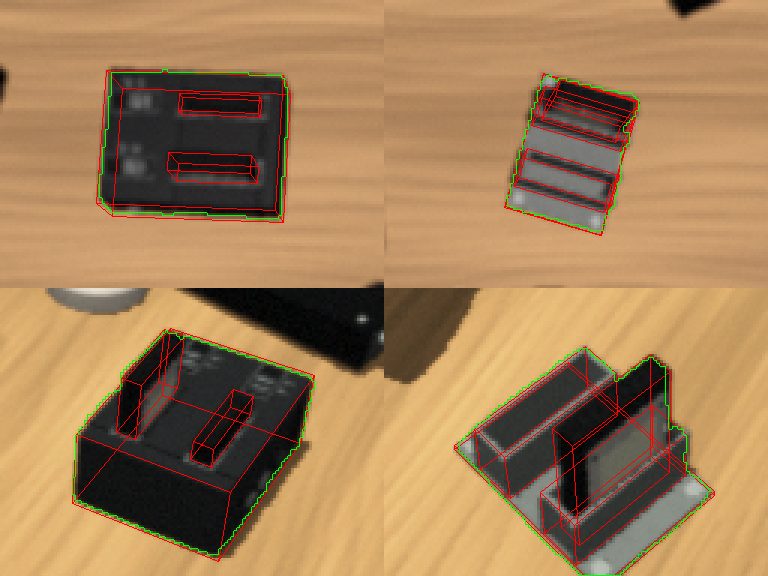

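The overlays agree with the sizes given. I'll close the fingers and head for the switch.

>>> jog_arm(motion=[[[40, -30, 0], -0.12], [[80, -60, 0], -0.24], [[120, -90, 0], -0.36], [[160, -120, 0], -0.48], [[200, -150, 0], -0.6]], grip=1)

```text
t: 1.9
eef_pos: [333.4, -392.1, 239.8]
tcp_rot: [3.141, 0.0, 0.907]
ft_force: [1.0, -0.5, -0.2]
opening: 0.633
grip_force: 0.0
```

```bash
cat > go.py <<'E'
import sys
from h import *
# go.py frame x y z yawoff : shift in present tool axes to put TCP there (frame dock/rack/world)
Q={"dock":(547.4,230.5,-.042),"rack":(532.5,-215.5,-.29),"world":(0,0,0)}
try: Q.update(eval(open("q.txt").read()))
except FileNotFoundError: pass
def report(fr,x=None,y=None,z=None,yaw=np.pi/2):
    s=state(); p=np.array(s["eef_pos"]); r=s["tcp_rot"]; q=Q[fr]; c,n=np.cos(q[2]),np.sin(q[2])
    d=p-[q[0],q[1],0]; print("t",round(float(s["t"]),2),"in",fr,np.round([c*d[0]+n*d[1],-n*d[0]+c*d[1],d[2]],1),"rpy",np.round(r,3),"F",np.round(s["ft_force"],1),"open",round(float(s["opening"]),3),"grip",round(float(s["grip_force"]),1))
    if x is None: return
    g=np.array([q[0]+c*x-n*y,q[1]+n*x+c*y,z])-p
    from scipy.spatial.transform import Rotation as R
    print("shift",np.round(R.from_euler("xyz",r).as_matrix().T@g,1),"turn",round(-(yaw+q[2]-r[2]),3))
if __name__=="__main__": report(sys.argv[1],*map(float,sys.argv[2:]))
E
python3 go.py world 500 -150 239 1.53
```

```text
t 1.9 in world [ 333.4 -392.1  239.8] rpy [3.141 0.    0.907] F [ 1.  -0.5 -0.2] open 0.633 grip 0.0
shift [293.4 -17.8   0.8] turn -0.623
```

>>> jog_arm(motion=[[[48, -3, 0], -0.12], [[96, -6, 0], -0.24], [[144, -9, 0], -0.36], [[192, -12, 0], -0.48], [[240, -15, 0], -0.6]])

```text
t: 2.4
eef_pos: [470.3, -194.3, 239.9]
tcp_rot: [3.141, 0.0, 1.508]
ft_force: [0.4, -1.2, 0.2]
opening: 0.219
grip_force: 0.0
```

```bash
python3 go.py dock -32 33 165
```

```text
t 2.4 in dock [ -59.2 -427.7  239.9] rpy [3.141 0.    1.508] F [ 0.4 -1.2  0.2] open 0.219 grip 0.0
shift [461.2  17.3  74.7] turn -0.021
```

>>> jog_arm(motion=[[[49, 2, 0], -0.02], [[98, 4, 0], -0.02], [[147, 6, 0], -0.02], [[196, 8, 0], -0.02], [[245, 10, 0], -0.02]])

```text
t: 2.9
eef_pos: [496.0, 49.7, 239.8]
tcp_rot: [3.141, 0.0, 1.523]
ft_force: [1.3, 0.1, 0.6]
opening: 0.002
grip_force: 0.0
```

>>> jog_arm(motion=[[[49, 2, 0], 0], [[98, 4, 0], 0], [[147, 6, 0], 0], [[196, 8, 0], 0], [[212, 8, 40], 0]])

```text
t: 3.4
eef_pos: [516.1, 263.7, 202.9]
tcp_rot: [3.133, -0.004, 1.526]
ft_force: [1.5, 0.0, -1.2]
opening: 0.006
grip_force: 0.0
```

```bash
python3 go.py dock -32 33 101; python3 -c "
from h import *
o=[]
for n in('scene','top'):
    p=read_camera(n); 
    c=proj(p,[[530,260,80]])[0].astype(int); o.append(cv2.resize(p['img'][c[1]-60:c[1]+60,c[0]-40:c[0]+40],None,fx=5,fy=5,interpolation=3))
cv2.imwrite('pics/sw1.png',np.hstack(o))"
```

```text
t 3.4 in dock [-32.7  31.9 202.9] rpy [ 3.133 -0.004  1.526] F [ 1.5  0.  -1.2] open 0.006 grip 0.0
shift [  0.7  -0.2 102. ] turn -0.003
```

View pics/sw1.png

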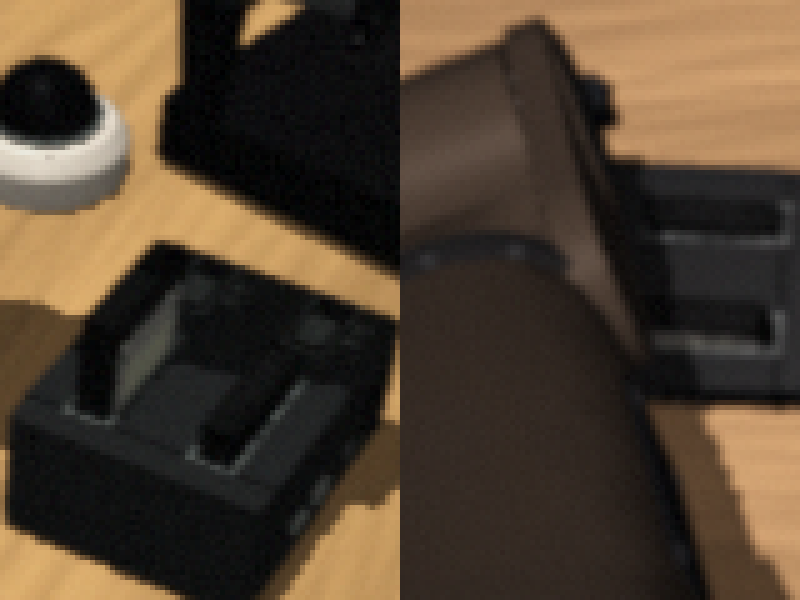

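The scene crop shows the carrier still latched (crop 130,350) and the near switch behind it. The gripper is above, and the arm hides the deck from the top camera. I'm lowering toward the deck in front of the ridge.

>>> jog_arm(motion=[[[0, 0, 40], 0], [[0, 0, 80], 0], [[0, 0, 95], 0], [[0, 0, 100], 0], [[0, 0, 100], 0]])

```text
t: 4.0
eef_pos: [514.7, 258.4, 100.2]
tcp_rot: [-3.142, 0.0, 1.522]
ft_force: [0.3, 0.1, -0.0]
opening: 0.003
grip_force: 0.0
```

```bash
python3 go.py dock -32 33 100; python3 -c "
from h import *
p=read_camera('scene'); 
c=proj(p,[[525,265,100]])[0].astype(int); print(c)
im=cv2.resize(p['img'][c[1]-50:c[1]+50,c[0]-60:c[0]+60],None,fx=6,fy=6,interpolation=3)
cv2.imwrite('pics/sw2.png',cv2.convertScaleAbs(im,alpha=2.5))"
```

```text
t 4.0 in dock [-33.9  26.5 100.2] rpy [-3.142  0.     1.522] F [ 0.3  0.1 -0. ] open 0.003 grip 0.0
shift [6.5 1.8 0.2] turn -0.007
[401 172]
```

View pics/sw2.png

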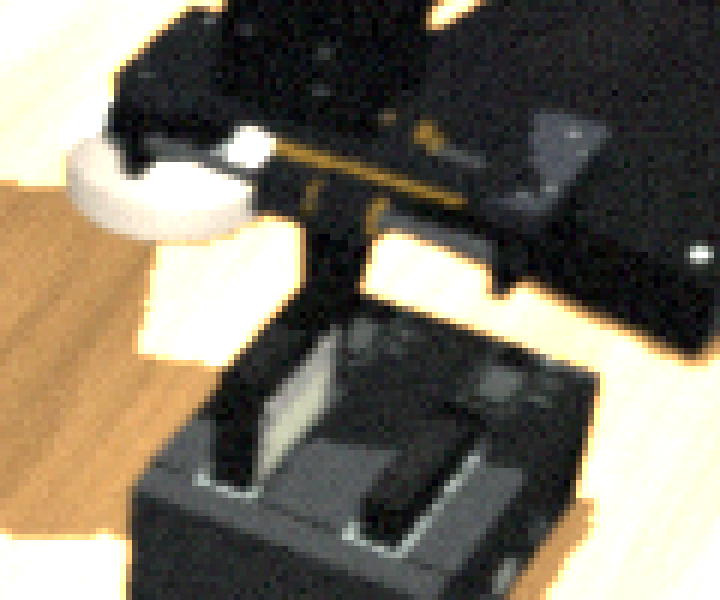

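The gripper stands behind the carrier at crop (340,250), clear of it, with the switch plate visible at (360,335). I'm sliding toward the ridge.

>>> jog_arm(motion=[[[5, 1.8, 0], -0.007], [[9, 1.8, 0], -0.007], [[12, 1.8, 0], -0.007], [[14, 1.8, 0], -0.007], [[15, 1.8, 0], -0.007]])

```text
t: 4.55
eef_pos: [517.1, 273.8, 100.4]
tcp_rot: [3.141, 0.001, 1.53]
ft_force: [0.6, -5.3, 2.8]
opening: 0.004
grip_force: 2.4
```

>>> jog_arm(motion=[[[1, 0, 0], 0], [[2, 0, 0], 0], [[3, 0, 0], 0], [[4, 0, 0], 0], [[5, 0, 0], 0]])

```text
t: 5.05
eef_pos: [516.9, 279.2, 99.6]
tcp_rot: [3.142, -0.0, 1.53]
ft_force: [0.6, -0.7, 0.7]
opening: 0.005
grip_force: 0.4
```

```bash
python3 go.py dock -32 51 100
```

```text
t 5.05 in dock [-32.5  47.4  99.6] rpy [ 3.142 -0.     1.53 ] F [ 0.6 -0.7  0.7] open 0.005 grip 0.4
shift [ 3.6  0.5 -0.4] turn 0.001
```

The force rose to 5 N and then dropped to nothing, so the switch has probably snapped over. I'll go 3 mm further to be sure, then lift and look.

>>> jog_arm(motion=[[[2, 0, 0], 0], [[3, 0, 0], 0], [[3, 0, 0], 0], [[0, 0, 0], 0], [[-3, 0, -20], 0]])

```text
t: 5.55
eef_pos: [515.8, 275.6, 117.8]
tcp_rot: [-3.138, 0.001, 1.53]
ft_force: [-1.1, -1.3, 0.3]
opening: 0.005
grip_force: 0.0
```

>>> jog_arm(motion=[[[0, 0, -40], 0], [[-30, 0, -50], 0], [[-75, 0, -50], 0], [[-75, 0, -50], 0], [[-75, 0, -50], 0]])

```text
t: 6.05
eef_pos: [514.0, 200.5, 169.8]
tcp_rot: [3.141, -0.0, 1.528]
ft_force: [0.7, 0.6, 0.2]
opening: 0.006
grip_force: 0.0
```

```bash
python3 go.py dock -32 -28 155;  python3 -c "
from h import *
o=[]
for n in('scene','top'):
    p=read_camera(n); 
    c=proj(p,[[540,240,80]])[0].astype(int); o.append(cv2.convertScaleAbs(cv2.resize(p['img'][c[1]-50:c[1]+50,c[0]-40:c[0]+40],None,fx=5,fy=5,interpolation=3),alpha=2.5))
cv2.imwrite('pics/sw3.png',np.hstack(o))"
```

```text
t 6.05 in dock [-32.1 -31.4 169.8] rpy [ 3.141 -0.     1.528] F [0.7 0.6 0.2] open 0.006 grip 0.0
shift [ 3.4  0.1 14.8] turn -0.001
```

View pics/sw3.png

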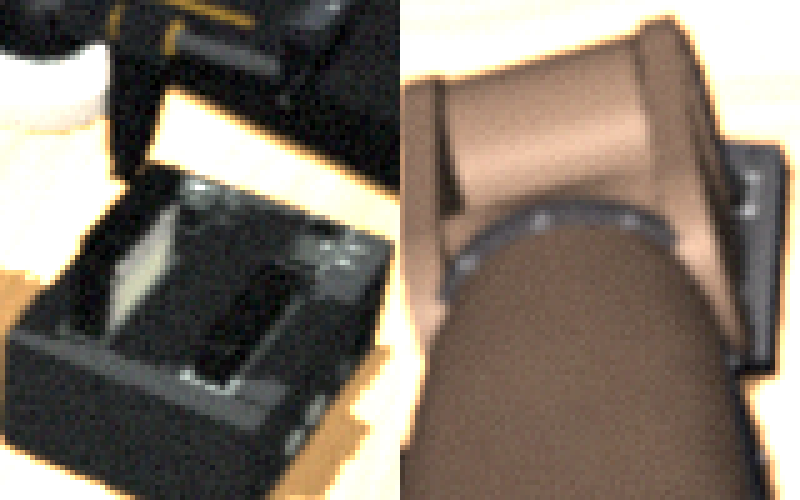

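The near switch's bright plate, at crop (200,190), has moved to the far end. The far switch is unchanged, and the fingertips are above the carrier top. I'm pressing down now.

>>> jog_arm(motion=[[[3.4, 0, 12], 0], [[3.4, 0, 19], 0], [[3.4, 0, 21], 0], [[3.4, 0, 23], 0], [[3.4, 0, 24], 0]])

```text
t: 6.65
eef_pos: [514.2, 204.6, 145.7]
tcp_rot: [3.141, 0.0, 1.531]
ft_force: [-0.6, -3.6, 11.6]
opening: 0.002
grip_force: 5.6
```

>>> jog_arm(motion=[[[0, 0, 1], 0], [[0, 0, 2], 0], [[0, 0, 3], 0], [[0, 0, 4], 0], [[0, 0, 4], 0]])

```text
t: 7.15
eef_pos: [514.0, 204.8, 141.4]
tcp_rot: [3.141, 0.0, 1.531]
ft_force: [1.1, -2.2, 9.1]
opening: 0.003
grip_force: 4.2
```

>>> jog_arm(motion=[[[0, 0, -8], 0], [[0, 0, -18], 0], [[0, 0, -30], 0], [[0, 0, -45], 0], [[0, 0, -60], 0]])

```text
t: 7.65
eef_pos: [513.8, 204.6, 202.7]
tcp_rot: [3.142, -0.0, 1.53]
ft_force: [0.4, -0.1, 0.2]
opening: 0.005
grip_force: 0.0
```

>>> jog_arm(motion=[[[0, 0, 0], 0], [[0, 0, 0], 0], [[0, 0, 0], 0], [[0, 0, 0], 0], [[0, 0, 0], 0]], grip=0)

```text
t: 8.15
eef_pos: [513.8, 204.4, 201.1]
tcp_rot: [-3.141, 0.0, 1.53]
ft_force: [0.5, 0.6, 0.1]
opening: 0.37
grip_force: 0.0
```

```bash
python3 go.py dock -32 -28 125;  python3 -c "
from fit import *
q=(547.4,230.5,-.042)
p=read_camera('scene'); c=proj(p,[[540,240,100]])[0].astype(int); o=c-[50,50]
im=cv2.convertScaleAbs(cv2.resize(p['img'][c[1]-50:c[1]+50,c[0]-50:c[0]+50],None,fx=6,fy=6,interpolation=3),alpha=2)
for z in(124,142):
    uv=((proj(p,place(box(-40.5,-23.5,-66,10,z,z),q)[::2][[0,1,3,2]])-o+.5)*6).astype(np.int32); cv2.polylines(im,[uv],True,(0,0,255) if z==124 else (0,255,0),1)
cv2.imwrite('pics/up.png',im)"
```

```text
t 8.15 in dock [-32.5 -27.5 201.1] rpy [-3.141  0.     1.53 ] F [0.5 0.6 0.1] open 0.37 grip 0.0
shift [-0.5  0.6 76.1] turn 0.001
```

View pics/up.png

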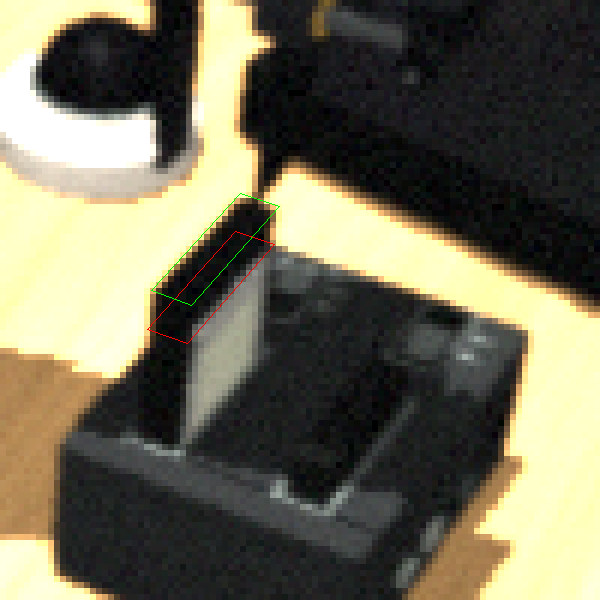

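The carrier has sprung up: its top matches the green outline (z = 142), around crop (215,255). I'm lowering to grip it.

>>> jog_arm(motion=[[[0, 0.5, 20], 0], [[0, 0.5, 45], 0], [[0, 0.5, 65], 0], [[0, 0.5, 73], 0], [[0, 0.5, 73], 0]], grip=0.5)

```text
t: 8.7
eef_pos: [514.1, 204.3, 127.7]
tcp_rot: [-3.14, 0.001, 1.53]
ft_force: [-0.2, 0.2, -0.4]
opening: 0.498
grip_force: 0.0
```

>>> jog_arm(motion=[[[0, 0, 0], 0], [[0, 0, 0], 0], [[0, 0, 0], 0], [[0, 0, 0], 0], [[0, 0, 0], 0]], grip=1)

```text
t: 9.2
eef_pos: [514.9, 204.4, 129.0]
tcp_rot: [3.14, -0.0, 1.53]
ft_force: [0.9, -0.3, 0.2]
opening: 0.174
grip_force: 30.0
```

>>> jog_arm(motion=[[[0, 0, -8], 0], [[0, 0, -20], 0], [[0, 0, -40], 0], [[0, 0, -68], 0], [[0, 0, -95], 0]])

```text
t: 9.7
eef_pos: [513.7, 204.3, 225.4]
tcp_rot: [-3.14, 0.0, 1.53]
ft_force: [-0.1, -0.3, -0.8]
opening: 0.18
grip_force: 30.0
```

```bash
python3 go.py rack -32 0 224
```

```text
t 9.7 in rack [-138.1  396.9  225.4] rpy [-3.14  0.    1.53] F [-0.1 -0.3 -0.8] open 0.18 grip 30.0
shift [-410.8    4.9    1.5] turn 0.249
```

>>> jog_arm(motion=[[[-20, 0, 0], 0.03], [[-60, 1, 0], 0.08], [[-105, 1, 0], 0.13], [[-150, 2, 0], 0.18], [[-190, 2, 0], 0.22]])

```text
t: 10.2
eef_pos: [507.8, 12.8, 224.6]
tcp_rot: [-3.141, 0.0, 1.308]
ft_force: [0.9, -0.4, -1.3]
opening: 0.177
grip_force: 30.0
```

```bash
python3 go.py rack -32 0 224
```

```text
t 10.2 in rack [-89.  211.7 224.6] rpy [-3.141  0.     1.308] F [ 0.9 -0.4 -1.3] open 0.177 grip 30.0
shift [-213.2   51.2    0.6] turn 0.027
```

>>> jog_arm(motion=[[[-45, 11, 0], 0.02], [[-90, 22, 0], 0.027], [[-135, 33, 0], 0.027], [[-180, 43, 0], 0.027], [[-210, 50, 0], 0.027]])

```text
t: 10.7
eef_pos: [501.9, -203.7, 224.5]
tcp_rot: [-3.141, 0.0, 1.281]
ft_force: [0.8, 0.9, -2.1]
opening: 0.179
grip_force: 30.0
```

>>> jog_arm(motion=[[[-3, 1, 15], 0], [[-3, 1, 40], 0], [[-3, 1, 55], 0], [[-3, 1, 60], 0], [[-3, 1, 60], 0]])

```text
t: 11.2
eef_pos: [502.6, -204.2, 163.9]
tcp_rot: [-3.141, -0.0, 1.283]
ft_force: [0.2, 0.8, -0.5]
opening: 0.178
grip_force: 30.0
```

```bash
python3 go.py rack -32 0 160
cat > chk.py <<'E'
# compare held carrier with rack in the same pictures: fit rack (with known calib bias) and carrier, per view
from fit import *
import sys
s=state(); e=np.array(s["eef_pos"]); yaw=s["tcp_rot"][2]-np.pi/2
zt=e[2]+14+float(sys.argv[2]) if len(sys.argv)>2 else e[2]+14   # grasp 1 mm below/above top: top = TCP+14
ims=[]
for n in("scene","top"):
    p=read_camera(n); c=proj(p,[[*e[:2],e[2]-50]])[0].astype(int); o=c-[33,50]
    im=cv2.convertScaleAbs(cv2.resize(p['img'][o[1]:o[1]+100,o[0]:o[0]+66],None,fx=6,fy=6,interpolation=3),alpha=1.6)
    for B,q,col in([[box(-8.5,8.5,-38,38,zt-104,zt)],(e[0],e[1],yaw),(0,255,0)],[[box(-44,-20,-43,43,45,45),box(-70,70,-49,49,0,0)],(532.5,-215.5,-.29),(0,0,255)]):
        for b in B:
            uv=((proj(p,place(b,q))-o+.5)*6).astype(int)
            for i in range(8):
                for j in(1,2,4):
                    if not i&j: cv2.line(im,tuple(map(int,uv[i])),tuple(map(int,uv[i|j])),col,1)
    ims.append(im)
cv2.imwrite(f"pics/{sys.argv[1]}.png",np.hstack(ims))
E
python3 chk.py hold1
```

```text
t 11.2 in rack [-31.9   2.3 163.9] rpy [-3.141 -0.     1.283] F [ 0.2  0.8 -0.5] open 0.178 grip 30.0
shift [-2.3 -0.1  3.9] turn 0.002
```

View pics/hold1.png

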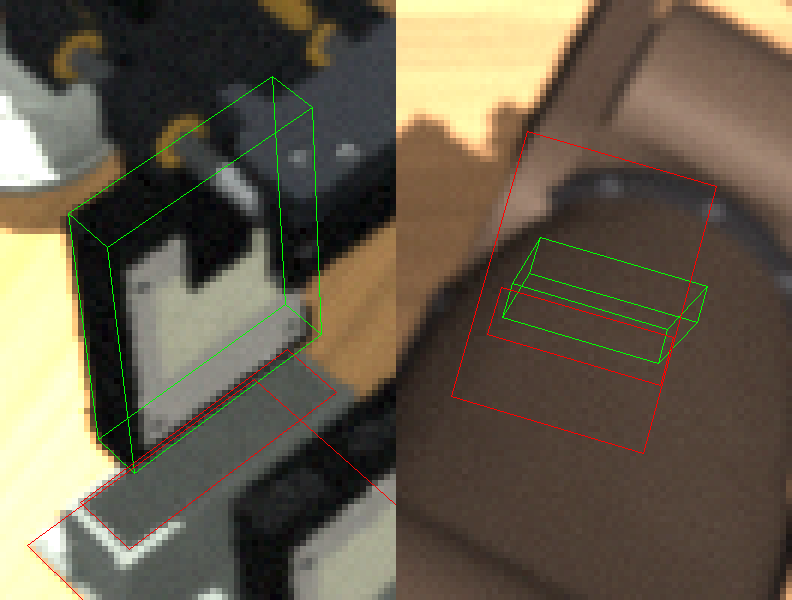

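The scene crop shows the held carrier upright, its bottom edge running from (135,465) to (305,345). It is lined up above the empty slot's rim at (125,555) to within about a pixel, with the spare clear at the right. I'm lowering in stages and watching the force.

>>> jog_arm(motion=[[[-2, 0, 10], 0], [[-2, 0, 22], 0], [[-2, 0, 28], 0], [[-2, 0, 32], 0], [[-2, 0, 35], 0]])

```text
t: 11.8
eef_pos: [502.2, -206.4, 128.1]
tcp_rot: [-3.141, -0.0, 1.283]
ft_force: [0.7, 0.1, -1.1]
opening: 0.177
grip_force: 30.0
```

```bash
python3 go.py rack -32 0 97; python3 chk.py hold2
```

```text
t 11.8 in rack [-3.160e+01  1.000e-01  1.281e+02] rpy [-3.141 -0.     1.283] F [ 0.7  0.1 -1.1] open 0.177 grip 30.0
shift [-0.1 -0.4 31.1] turn 0.002
```

View pics/hold2.png

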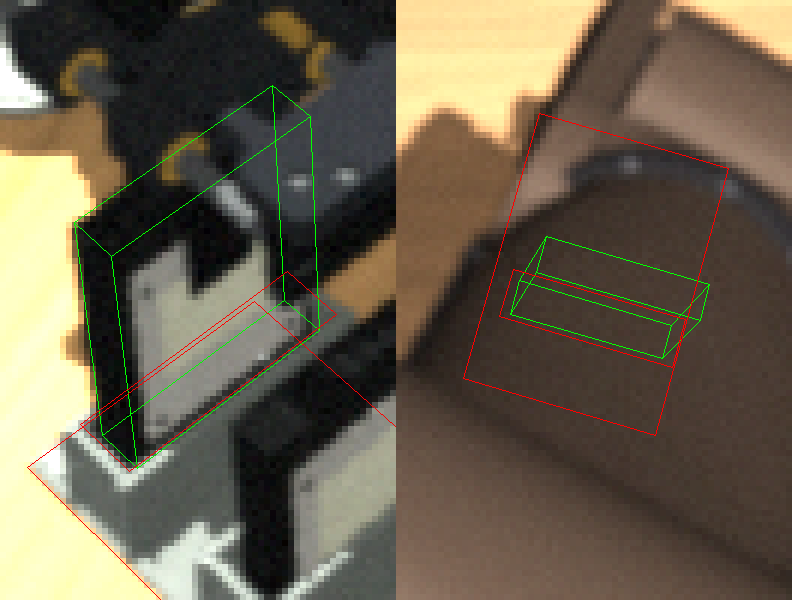

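The carrier's lower end is now inside the slot mouth, at crop (135,465), with no contact force. I'm continuing down.

>>> jog_arm(motion=[[[0, 0, 7], 0], [[0, 0, 14], 0], [[0, 0, 20], 0], [[0, 0, 25], 0], [[0, 0, 28], 0]])

```text
t: 12.4
eef_pos: [502.2, -206.3, 100.0]
tcp_rot: [-3.141, -0.0, 1.283]
ft_force: [-0.2, 0.3, -0.8]
opening: 0.177
grip_force: 30.0
```

>>> jog_arm(motion=[[[0, 0, 1], 0], [[0, 0, 2], 0], [[0, 0, 3], 0], [[0, 0, 4], 0], [[0, 0, 4], 0]])

```text
t: 12.9
eef_pos: [502.3, -206.4, 96.6]
tcp_rot: [3.142, 0.0, 1.283]
ft_force: [0.1, 0.1, -1.3]
opening: 0.18
grip_force: 30.0
```

>>> jog_arm(motion=[[[0, 0, 0.5], 0], [[0, 0, 1], 0], [[0, 0, 1.5], 0], [[0, 0, 2], 0], [[0, 0, 2], 0]])

```text
t: 13.4
eef_pos: [502.4, -206.4, 95.9]
tcp_rot: [3.141, 0.0, 1.283]
ft_force: [-3.9, 1.4, 15.4]
opening: 0.182
grip_force: 30.0
```

The carrier is on the floor: 15 N at TCP z 96, as predicted. I'll ease off the load, open part way and lift clear.

>>> jog_arm(motion=[[[0, 0, -1], 0], [[0, 0, -1], 0], [[0, 0, -1], 0], [[0, 0, -1], 0], [[0, 0, -1], 0]], grip=0.55)

```text
t: 13.9
eef_pos: [502.2, -206.4, 95.5]
tcp_rot: [-3.141, 0.0, 1.283]
ft_force: [-0.5, 0.1, -0.6]
opening: 0.447
grip_force: 0.0
```

>>> jog_arm(motion=[[[0, 0, -10], 0], [[0, 0, -30], 0], [[0, 0, -60], 0], [[0, 0, -100], 0], [[0, 0, -140], 0]])

```text
t: 14.4
eef_pos: [501.9, -206.2, 237.7]
tcp_rot: [-3.141, 0.0, 1.283]
ft_force: [0.1, -0.8, -0.0]
opening: 0.45
grip_force: 0.0
```

>>> jog_arm(motion=[[[-40, -30, 0], 0], [[-80, -60, 0], 0], [[-120, -90, 0], 0], [[-160, -90, 0], 0], [[-200, -90, 0], 0]])

```text
t: 14.9
eef_pos: [357.9, -373.8, 236.9]
tcp_rot: [3.141, 0.001, 1.282]
ft_force: [0.7, 0.7, 0.9]
opening: 0.448
grip_force: 0.0
```

```bash
python3 -c "
from h import *
o=[]
for n,c in(('scene',[532,-215,50]),('scene',[547,230,90]),('top',[532,-215,50]),('top',[547,230,80])):
    p=read_camera(n); c=proj(p,[c])[0].astype(int); o.append(cv2.convertScaleAbs(cv2.resize(p['img'][c[1]-37:c[1]+37,c[0]-48:c[0]+48],None,fx=4,fy=4,interpolation=3),alpha=1.8))
cv2.imwrite('pics/end.png',np.vstack([np.hstack(o[:2]),np.hstack(o[2:])]))"; python3 go.py world
```

```text
t 15.1 in world [ 358.7 -372.8  235.9] rpy [-3.142 -0.     1.281] F [0.7 0.4 0. ] open 0.447 grip 0.0
```

View pics/end.png

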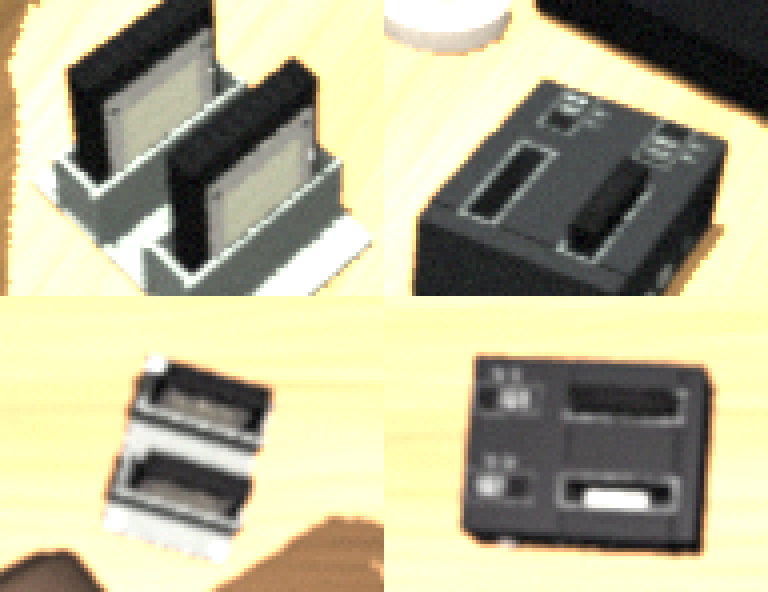

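The carrier stands in the empty slot (crop 150,95), level with the spare. The near switch is unlocked, with its plate moved left at (488,485). The far switch is still locked and the blank is seated, so I'm handing in.

```bash
python3 -c "
from cell import job_done
print(job_done())"
```

```text
the job is handed in; nothing more can be done
None
```

The near bay was unlocked, the carrier pressed, sprung up and drawn out, and it now stands released at the bottom of the empty rack slot; the job was handed in at about 15 s, and no verdict came back.

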